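Let the waiting offcut into the lever bin without slamming its lid

ROBOT

A 7-joint arm with a two-finger parallel gripper is mounted at the origin on a cart in front of the work surface, level with it; the furniture and walls round the work are solid. World frame = base frame: x ahead of the robot, y to its left, z up, the work surface at z = 0. Lengths are in m, angles in rad, forces in N, time in s.
With the tool pointing down it reaches from about 0.4 to 0.85 m from the base axis. Payload 10.4 kg.
Tool frame: the origin (TCP) lies midway between the tips of the shut fingers; the grasp point (between the pads) lies 19 mm behind it; x points along the fingers, z is the direction in which the jaws open and shut, and the axes are right-handed (so a half turn about x gives the same grasp; the last joint's range is limited). The gripper opens to 87 mm and grips with 3 to 60 N. Pads are 19 mm wide; open, the fingers measure 117 mm over their backs; the gripper's body (75 mm by 190 mm) begins 51 mm behind the grasp point.
Start: joints at [-1.145, 0.332, -0.065, 1.46, 0.022, 1.35, -0.088], TCP at [0.271, 0.563, 0.223] pointing down, gripper open.
Joint ranges: [-2.6, 2.6], [-0.5, 2.12], [-1.47, 1.34], [0.16, 2.42], [-1.27, 4.41], [0.06, 2.06], [-2.6, 2.6]. Speed limits (rad/s): [2.22, 2.22, 2.79, 2.79, 3.14, 3.14, 3.14].

INTERFACE

Orientations are given as a unit quaternion [x, y, z, w].
In Python, from bench import read_state, camera, camera_params, close_job gives the robot as it stands.
- The arm moves only by the tool arm_command, never from a script. Its argument "targets" is a list of rows, each a list of 7 numbers: the closure in counts, from 0 (fully open) to 255 (shut), then the shift along the tool's x, y, z in mm, then the turn, a rotation vector about the tool's x, y, z in rad. A call has 1 to 10 rows; each row is the pose to reach, as a shift and turn from the pose commanded when the call began, along the tool's axes at that moment; what a row does not reach only later rows make up. A row lasts 1/10 s, in which the tool goes at most 50 mm and 8.59 degrees, less where a joint would pass 70% of its speed; a pose out of reach is approached as far as the arm can. A call with a gripper value outside its range is refused whole. The fingers move at their own pace and stop on an object; "newtons" is the grip in N (left out, the last holds). Time passes only in rows, so rows that repeat a pose let the fingers close. It gives the time, the measured TCP pose, the force and the opening at its end, in the units of the state.
- read_state(): the state, without advancing time (a new reading comes with each control period).
- camera(name): name is "scene" or "top" or "wrist"; returns the picture (400x640x3 uint8, red, green, blue); there is no depth.
- camera_params(name): a dict with "intrinsics" (3x3 intrinsics, pixels), "xyz" and "orientation" of the camera in the world; the wrist camera has in their place "mount" (4x4, takes a point from camera to tool coordinates, whose origin is the TCP and whose axes are the tool frame's). Camera axes: x right, y down, z forward; pixel columns grow to the right and rows downward; lengths in m; the calibration is good to about 2 mm. A picture is of the moment at which its call begins: read the wrist's pose just before it. camera_params takes no time and is no camera call.
- close_job(): hands the job in, once; it reports no verdict.
The state is a dict: "time": time; "joint_positions": joint angles; "joint_vel": joint speeds; "joint_torque": joint torques, N m; "ee_pos": TCP position; "eef_rot": TCP orientation; "ft_force": force on the tool from outside, world axes, zero at the start; "torque": the same for the moment, N m; "width": finger opening in m.
Only numpy, scipy, OpenCV 4.12 (cv2) and the standard library are available. Lean on these libraries where they do the work, as an engineer would, in place of code of your own. Each camera call takes 0.05 s, during which the arm holds its last target.

TASK

A short round dowel offcut waits on the chute at the back of the plywood offcut bin, held out by the lip of the shut lid. Press the bin's lever down with the fingertips until the lid is well up and the offcut has rolled into the bin, then let the lever come up slowly under the fingertips, so that the lid closes gently all the way and does not slam, and move clear. Grasp nothing, touch neither the lid nor the offcut, and leave the other things on the table where they are.

Things in the scene. Friction and masses are not known exactly. Their poses are not given: they have to be found in the camera images.
- bin: plywood offcut bin, fixed to the table: open box 150 (its x) x 200 (its y) x 158 mm high, walls 8 mm; a chute with low cheeks rises from its back edge to about 220 mm high, 140 mm behind its centre. Origin: centre of its underside; z up; the lever sticks out of its front along its -x, roughly towards the robot; the chute is on its +x side.
- lever: flat steel lever, 14 mm wide, in the middle of the bin's front. Origin: its pivot (bin x -88, y 0, z 115 mm), axis along the bin's y. With the lid shut it rises 0.3 rad above level towards its pad; after its full travel of 0.6 rad it slopes 0.3 rad below level. A rod links it to the lid, which turns by the same angle. A spring and the lid's weight push the pad up: pressing takes 3 to 7 N.
- lever_pad (a point): centre of the top face of the black rubber pad at the lever's end, 34 (along the lever) x 34 (bin's y) mm, 125 mm from the pivot. About 167 mm above the table with the lid shut, 93 mm at full travel; moves on an arc about the pivot in the bin's x-z plane (net 10 mm away from the bin). Press here from above.
- lid (a joint): lid angle in rad: 0 shut, 0.6 wide open (stop). Opens as the lever goes down, by the same angle; hinged along the bin's front edge, so that its back edge rises. Let go when open, it falls shut at over 3 rad/s, a slam; slower than 1 rad/s (0.12 m/s at the pad) is gentle.
- lid_lip (a point): middle of the top of the 32 mm high lip at the back edge of the lid. The lid is a grey sheet, 143 (bin's x) x 196 x 4 mm, on top of the bin 164 mm above the table, hinged at bin x -88; this point lies 143 mm from the hinge, about 196 mm above the table when shut. The lid is not to be touched.
- offcut: waiting round dowel offcut, light wood, 32 mm diameter, 90 mm long, lying across the chute (along its own y) against the lid's lip; origin at its centre, about 188 mm above the table. It rolls in by itself once the lid is some 0.2 to 0.35 rad open and needs about a second to come to rest on the bin's floor. Not to be touched.
- block_b: bystander: beech block 55x80x32 mm, origin at the centre of its underside
- pliers: bystander: pliers with red grips, 60x160x12 mm, lying flat, origin at the centre of the underside
- wax_tin: bystander: round tin, 56 mm diameter, 28 mm high, origin at the centre of its underside
- spring_clamp: bystander: spring clamp, 73x118x21 mm, lying flat, origin at the centre of the underside
- try_square: bystander: try square, 161x130x17 mm, lying flat, origin at the centre of the underside

How it is judged:
By the outcome, as a careful person would: the job done as asked, in the order asked, and still so for the second after the job is handed in, with the robot touching nothing.
It also fails if it takes over 38 s, if anything falls off the work surface, if the arm or the gripper's body presses on something with over 40 N, if the wrist force passes 120 N, or if a joint passes its speed limit or range.

## Working session

There is one attempt and no reset: what is moved stays moved. The work goes in short steps, Python scripts to look and compute and a tool call to move; the robot and the scene stay as the last step left them, time stands still between calls to the robot, and variables do not carry over. Pictures are saved under pics/ and viewed, and the job is handed in when it is done.

Besides the shell and the picture viewer there is one more tool, called after "Call:" by a JSON object that holds its "method" and its "body". arm_command: Moves the arm, as the interface text tells. Its arguments: {"type":"object","properties":{"targets":{"type":"array"},"newtons":{"type":"number"}},"required":["targets"]}

```bash
mkdir -p pics; ls; python3 - <<'E'
from bench import *
import cv2
s=read_state();print(s)
for n in("scene","top"):
    print(n,camera_params(n)); cv2.imwrite(f"pics/{n}0.png",camera(n)[:,:,::-1])
print(camera_params("wrist"))
E
```

```text
pics
{'time': 0.0, 'joint_positions': array([-1.1446105 ,  0.33284617, -0.06473063,  1.46091487,  0.02161055,
        1.34987382, -0.08850902]), 'joint_vel': array([ 5.73200534e-04, -1.50000875e-03, -4.17066655e-04,  1.66216893e-03,
        1.28671843e-03,  8.99247559e-05,  1.47389307e-04]), 'joint_torque': array([-1.27404121e-03, -6.23240089e+01,  2.38324609e-02, -3.89893556e+01,
       -6.14581397e-02,  3.97498417e-02,  1.36949739e-04]), 'ee_pos': array([0.27100161, 0.56278336, 0.22178268]), 'eef_rot': array([-0.37649145,  0.59910477,  0.37594877,  0.59832281]), 'ft_force': array([-0.39914702,  0.11962314,  0.1065042 ]), 'torque': array([ 0.00755589, -0.01349736,  0.02846155]), 'width': 0.08711877056725736}
scene {'intrinsics': array([[444.64011918,   0.        , 323.77845759],
       [  0.        , 444.64011918, 206.32252129],
       [  0.        ,   0.        ,   1.        ]]), 'xyz': array([-0.18672231, -0.4765134 ,  1.24583272]), 'orientation': array([ 0.84622995, -0.39895942,  0.14656282, -0.32131851])}
top {'intrinsics': array([[454.03818219,   0.        , 325.18928488],
       [  0.        , 454.03818219, 201.4660706 ],
       [  0.        ,   0.        ,   1.        ]]), 'xyz': array([0.38535498, 0.17260114, 1.49556725]), 'orientation': array([ 0.71192338, -0.69954822,  0.05229824, -0.03259271])}
{'intrinsics': array([[316.3666081 ,   0.        , 314.17493534],
       [  0.        , 316.3666081 , 201.91762113],
       [  0.        ,   0.        ,   1.        ]]), 'mount': array([[ 7.47606778e-04, -2.49956037e-01,  9.68256898e-01,
        -1.62432377e-01],
       [-8.54660788e-04, -9.68256975e-01, -2.49955396e-01,
         6.74702223e-02],
       [ 9.99999355e-01, -6.40662856e-04, -9.37503100e-04,
         8.28010875e-05],
       [ 0.00000000e+00,  0.00000000e+00,  0.00000000e+00,
         1.00000000e+00]])}
```

View pics/scene0.png

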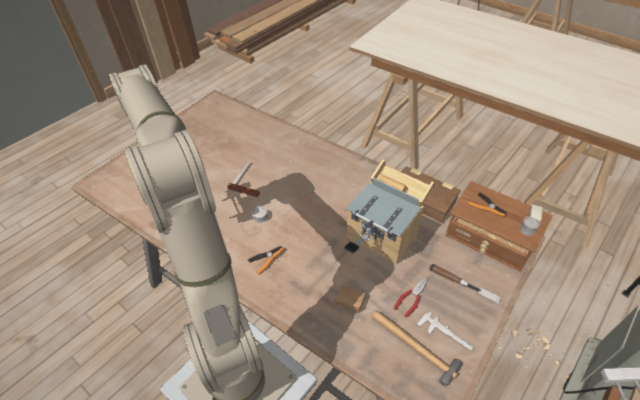

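View pics/top0.png

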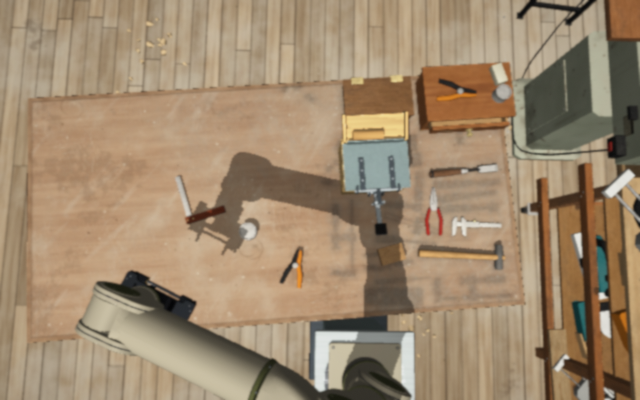

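The top view shows the pad at about (380,229) with block_b just in front of it at (390,253). In the scene view the pad is at about (351,247). Next I'll segment the pad and triangulate.

```bash
cat > h.py <<'E'
import numpy as np, cv2
from scipy.spatial.transform import Rotation as R
from bench import camera_params
def ray(n,uv):
    p=camera_params(n);K=p["intrinsics"];d=np.linalg.inv(K)@np.array([uv[0],uv[1],1.]);d=R.from_quat(p["orientation"]).as_matrix()@d
    return np.array(p["xyz"]),d/np.linalg.norm(d)
def onz(n,uv,z):
    o,d=ray(n,uv);return o+d*(z-o[2])/d[2]
def tri(a,b):
    (o1,d1),(o2,d2)=ray(*a),ray(*b)
    t=np.linalg.lstsq(np.c_[d1,-d2],o2-o1,rcond=None)[0]
    p,q=o1+d1*t[0],o2+d2*t[1];return (p+q)/2,np.linalg.norm(p-q)
E
python3 - <<'E'
from h import *
r={}
for n,(x,y) in {"top":(380,229),"scene":(351,247)}.items():
    im=cv2.imread(f"pics/{n}0.png");m=(im.max(2)<45).astype('uint8')
    k,l,st,c=cv2.connectedComponentsWithStats(m)
    for i in range(1,k):
        if np.hypot(*(c[i]-[x,y]))<15 and st[i,4]>8: print(n,st[i],c[i]);r[n]=c[i]
    cr=im[y-70:y+50,x-60:x+60] ;cv2.imwrite(f"pics/{n}_c.png",cv2.resize(cr,None,fx=5,fy=5,interpolation=cv2.INTER_CUBIC))
print(tri(("top",r["top"]),("scene",r["scene"])), onz("top",r["top"],.167),onz("scene",r["scene"],.167))
# bin lid corners
E
```

```text
top [376 224  11  11 102] [380.47058824 228.68627451]
scene [346 243  12   9  74] [351.56756757 246.82432432]
(array([ 0.46935334, -0.0280223 ,  0.16212   ]), np.float64(0.0009916084585519446)) [ 0.46868948 -0.02693817  0.167     ] [ 0.46679475 -0.03035038  0.167     ]
```

View pics/top_c.png

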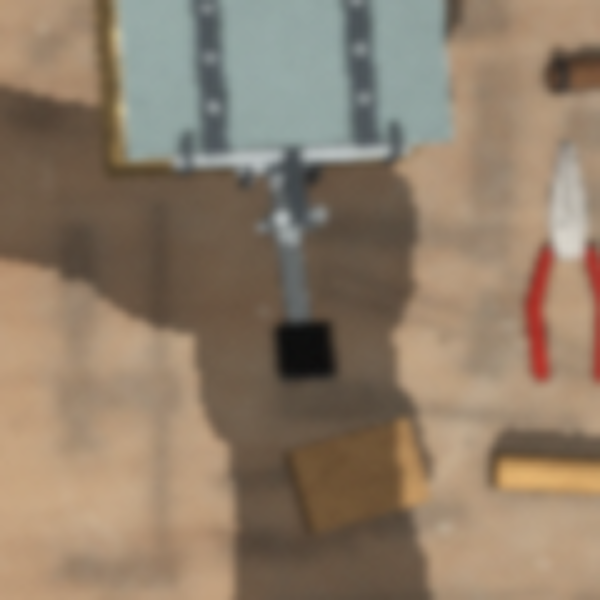

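View pics/scene_c.png

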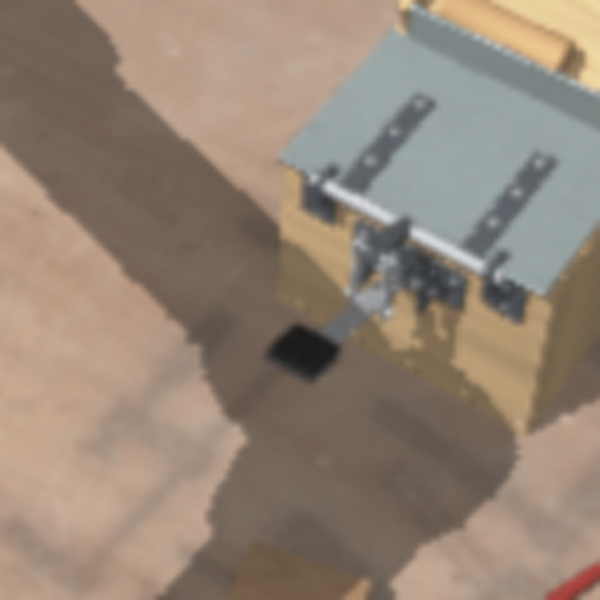

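```bash
python3 - <<'E'
from h import *
from bench import *
a,b=onz("top",(358,191),.166),onz("top",(398,189),.166)
print("hinge",a,b,np.degrees(np.arctan2(-(b-a)[0],-(b-a)[1])*-1))
im=cv2.imread("pics/top0.png");hsv=cv2.cvtColor(im,cv2.COLOR_BGR2HSV)
m=cv2.inRange(hsv,(80,25,70),(110,140,220));m[:, :335]=0;m[:,420:]=0;m[:125]=0;m[200:]=0
cs,_=cv2.findContours(m,0,2);c=max(cs,key=cv2.contourArea)
print(cv2.boundingRect(c),cv2.minAreaRect(c)); bx=cv2.boxPoints(cv2.minAreaRect(c))
for p in bx: print(p,onz("top",p,.166))
s=read_state();M=R.from_quat(s["eef_rot"]).as_matrix();print(M)
E
```

```text
hinge [0.57934206 0.03992599 0.166     ] [ 0.58773118 -0.07928699  0.166     ] 4.025317740338177
(344, 140, 65, 60) ((376.2306823730469, 169.88259887695312), (58.4454231262207, 62.49245071411133), 86.98721313476562)
[343.49173 142.34253] [0.72598144 0.08462461 0.166     ]
[405.8978  139.05801] [ 0.74048403 -0.10375564  0.166     ]
[408.96964 197.42267] [ 0.5631036  -0.11193779  0.166     ]
[346.56357 200.70718] [0.54968821 0.07359713 0.166     ]
[[-5.63280234e-04 -9.00971025e-01  4.33878894e-01]
 [-1.16205954e-03  4.33879259e-01  9.00970276e-01]
 [-9.99999166e-01  3.30563862e-06 -1.29137759e-03]]
```

Call:
{"method": "arm_command", "body": {"targets": [[255,0,-8,-8,-0.01,0,0],[255,0,-26,-26,-0.03,0,0],[255,0,-50,-51,-0.06,0,0],[255,0,-75,-77,-0.09,0,0],[255,0,-100,-103,-0.12,0,0],[255,0,-125,-129,-0.15,0,0],[255,0,-150,-155,-0.18,0,0],[255,0,-175,-180,-0.21,0,0],[255,0,-200,-206,-0.24,0,0],[255,0,-225,-232,-0.27,0,0]]}}

```text
time: 1.1
ee_pos: [0.3734, 0.2542, 0.2224]
eef_rot: [-0.454, 0.542, 0.454, 0.542]
ft_force: [0.3, 0.2, 0.8]
width: 0.0154
```

```bash
cat > g.py <<'E'
from h import *
from bench import read_state
def goto(t,yaw=94.):
    s=read_state();M=R.from_quat(s["eef_rot"]).as_matrix();y=np.radians(yaw)
    z=np.array([np.cos(y),np.sin(y),0]);x=np.array([0,0,-1.]);T=np.c_[x,np.cross(z,x),z]
    print(round(s["time"],2),s["ee_pos"].round(4),s["ft_force"].round(2),s["joint_positions"].round(2),s["width"])
    print("shift mm",(M.T@(np.array(t)-s["ee_pos"])*1000).round(1),"rot",R.from_matrix(M.T@T).as_rotvec().round(3))
E
python3 -c "
from g import *
goto([.468,-.028,.20])"
```

```text
1.1 [0.3734 0.2542 0.2224] [0.28 0.22 0.75] [-0.82 -0.06  0.11  1.9   0.01  1.3   0.69] 0.015354497176566444
shift mm [  22.3 -143.  -261. ] rot [-0.248  0.    -0.   ]
```

Call:
{"method": "arm_command", "body": {"targets": [[255,0,-16,-29,-0.03,0,0],[255,0,-32,-58,-0.06,0,0],[255,0,-49,-89,-0.09,0,0],[255,0,-66,-120,-0.12,0,0],[255,2,-83,-151,-0.15,0,0],[255,5,-99,-180,-0.18,0,0],[255,10,-113,-206,-0.2,0,0],[255,14,-126,-230,-0.22,0,0],[255,18,-136,-248,-0.24,0,0],[255,22,-143,-261,-0.248,0,0]]}}

```text
time: 2.1
ee_pos: [0.4671, -0.028, 0.2002]
eef_rot: [-0.517, 0.483, 0.517, 0.483]
ft_force: [-0.4, 0.3, 0.0]
width: 0.0004
```

```bash
python3 -c "
from g import *
from bench import camera,camera_params
s=read_state();w=camera('wrist')[:,:,::-1];t=camera('top')[:,:,::-1]
cv2.imwrite('pics/w1.png',w);cv2.imwrite('pics/t1.png',cv2.resize(t[150:300,300:460],None,fx=4,fy=4))
P=camera_params('wrist');Mm=P['mount'];K=P['intrinsics'];M=R.from_quat(s['eef_rot']).as_matrix()
def proj(p):
    q=M.T@(np.array(p)-s['ee_pos']);q=np.linalg.inv(Mm)@np.r_[q,1];u=K@q[:3];return u[:2]/u[2]
print('expected pad px',proj([.468,-.028,.167]),'tcp',proj(s['ee_pos']))
goto([.468,-.028,.167])"
```

```text
expected pad px [314.57028265 228.50002178] tcp [314.72611005 246.99013363]
2.2 [ 0.4669 -0.0282  0.1999] [0.44 0.82 0.71] [-0.53 -0.02  0.5   1.91  0.01  1.25  1.59] 0.0006317168471466192
shift mm [32.9 -1.1  0.1] rot [-0.004 -0.    -0.001]
```

View pics/w1.png

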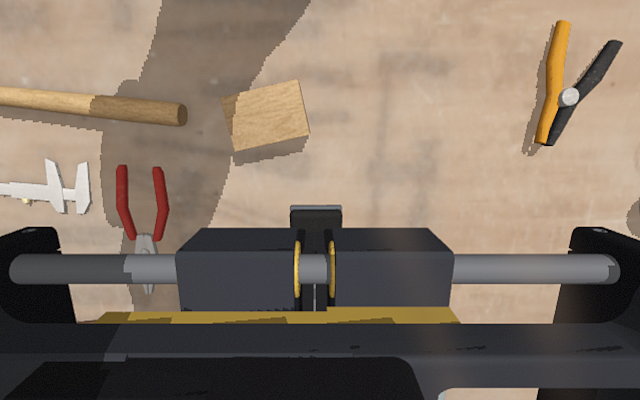

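View pics/t1.png

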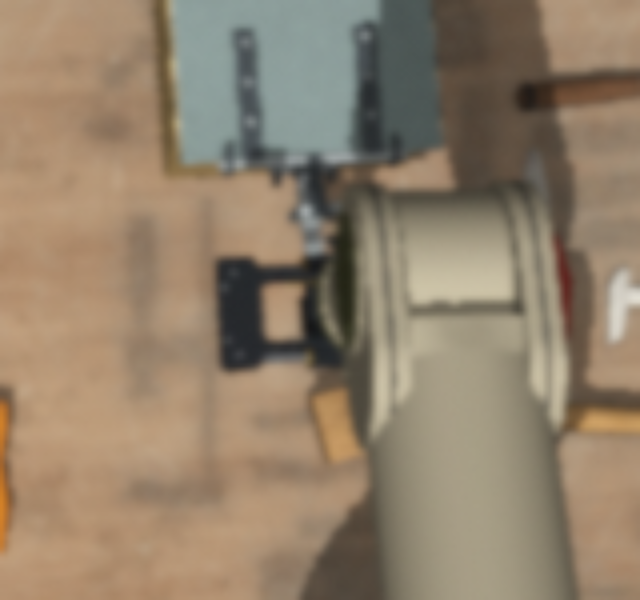

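The wrist view shows the pad's front edge at about (316,212), centred under the fingertips at column 315. I'll press along the arc now.

Call:
{"method": "arm_command", "body": {"targets": [[255,8,-1,0,0,0,0],[255,18,-1,0,0,0,0],[255,25,-1,0,0,0,0],[255,29,-1,0,0,0,0],[255,32,-1,0,0,0,0],[255,35,0,0,0,0,0],[255,38,1,0,0,0,0],[255,42,3,0,0,0,0],[255,46,4,0,0,0,0],[255,50,5,0,0,0,0]]}}

```text
time: 3.2
ee_pos: [0.4627, -0.0258, 0.1507]
eef_rot: [0.517, -0.482, -0.517, -0.483]
ft_force: [-1.8, 0.5, 5.3]
width: 0.0005
```

```bash
python3 -c "
from g import *
from bench import camera
cv2.imwrite('pics/s2.png',cv2.resize(camera('scene')[120:300,290:470,::-1],None,fx=3,fy=3))
goto([.468,-.028,.167])"
```

```text
3.25 [ 0.4624 -0.0258  0.1501] [0.93 0.83 3.44] [-0.53  0.01  0.5   1.99 -0.01  1.14  1.61] 0.00015959427647235086
shift mm [-16.9  -5.4  -2.5] rot [-0.  0.  0.]
```

View pics/s2.png

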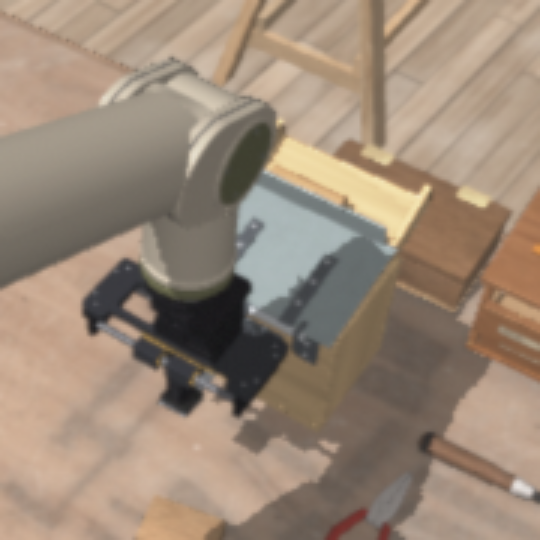

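Call:
{"method": "arm_command", "body": {"targets": [[255,4,1,0,0,0,0],[255,9,2,0,0,0,0],[255,14,3,0,0,0,0],[255,19,4,0,0,0,0],[255,24,5,0,0,0,0],[255,29,5.5,0,0,0,0],[255,34,6,0,0,0,0],[255,39,6,0,0,0,0],[255,44,6,0,0,0,0],[255,48,6,0,0,0,0]]}}

```text
time: 4.25
ee_pos: [0.4581, -0.0262, 0.1032]
eef_rot: [0.518, -0.481, -0.516, -0.483]
ft_force: [2.6, 1.0, 7.4]
width: 0.0001
```

```bash
python3 -c "
from g import *
from bench import camera
cv2.imwrite('pics/s3.png',cv2.resize(camera('scene')[120:300,290:470,::-1],None,fx=3,fy=3))
cv2.imwrite('pics/t3.png',cv2.resize(camera('top')[100:250,320:440,::-1],None,fx=4,fy=4))
goto([.468,-.028,.167])"
```

```text
4.35 [ 0.4576 -0.0263  0.1029] [2.19 1.61 7.87] [-0.52  0.06  0.5   2.05 -0.04  1.03  1.64] 0.00039768180385809347
shift mm [-64.1 -10.4  -2.4] rot [-0.     0.     0.002]
```

View pics/s3.png

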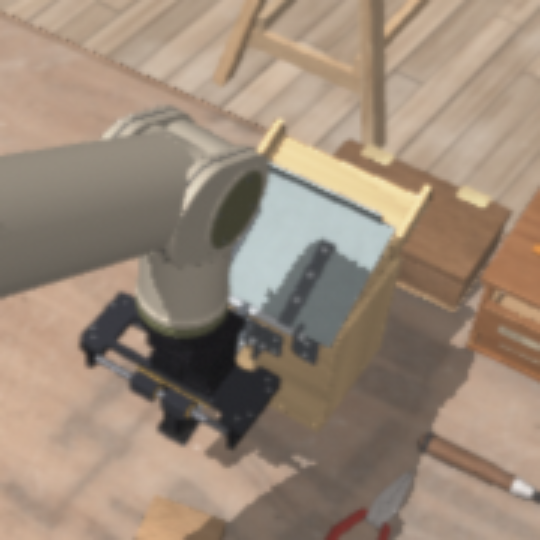

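View pics/t3.png

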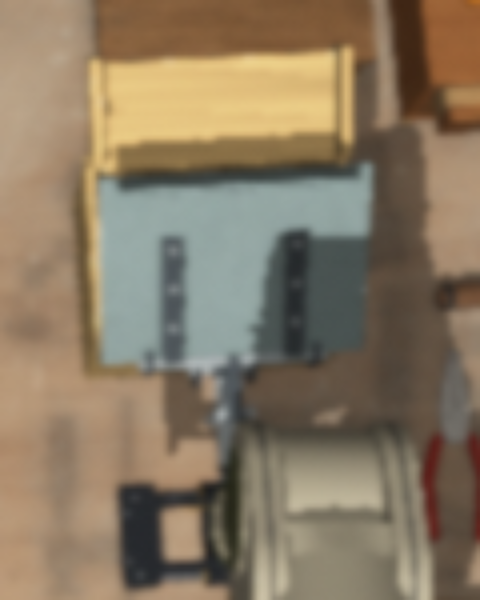

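The offcut has left the chute and the lid stands at about 0.5 rad. I'll press slightly further and hold while the offcut settles.

Call:
{"method": "arm_command", "body": {"targets": [[255,2,0,0,0,0,0],[255,4,0,0,0,0,0],[255,4,0,0,0,0,0],[255,4,0,0,0,0,0],[255,4,0,0,0,0,0],[255,4,0,0,0,0,0],[255,4,0,0,0,0,0],[255,4,0,0,0,0,0],[255,4,0,0,0,0,0],[255,4,0,0,0,0,0]]}}

```text
time: 5.35
ee_pos: [0.4577, -0.0263, 0.0993]
eef_rot: [0.518, -0.482, -0.517, -0.483]
ft_force: [1.4, 0.5, 5.7]
width: 0.0006
```

Call:
{"method": "arm_command", "body": {"targets": [[255,0,0,0,0,0,0],[255,0,0,0,0,0,0],[255,0,0,0,0,0,0],[255,0,0,0,0,0,0],[255,0,0,0,0,0,0],[255,0,0,0,0,0,0],[255,-1,0,0,0,0,0],[255,-3,0,0,0,0,0],[255,-6,0,0,0,0,0],[255,-9,0,0,0,0,0]]}}

```text
time: 6.35
ee_pos: [0.457, -0.0263, 0.1081]
eef_rot: [0.517, -0.482, -0.517, -0.483]
ft_force: [-0.0, 0.4, 5.8]
width: 0.0009
```

```bash
python3 -c "
from g import *
goto([.468,-.028,.167])"
```

```text
6.35 [ 0.457  -0.0263  0.1081] [-0.02  0.4   5.76] [-0.52  0.06  0.5   2.05 -0.03  1.04  1.63] 0.0008954040118438623
shift mm [-58.9 -10.9  -2.4] rot [-0.     0.     0.001]
```

Call:
{"method": "arm_command", "body": {"targets": [[255,-4,0,0,0,0,0],[255,-8,0,0,0,0,0],[255,-12,0,0,0,0,0],[255,-16,0,0,0,0,0],[255,-20,0,0,0,0,0],[255,-24,-1,0,0,0,0],[255,-27,-1.5,0,0,0,0],[255,-30,-2,0,0,0,0],[255,-33,-2.5,0,0,0,0],[255,-36,-3,0,0,0,0]]}}

```text
time: 7.35
ee_pos: [0.4597, -0.0262, 0.1437]
eef_rot: [0.517, -0.482, -0.517, -0.482]
ft_force: [2.6, 2.5, 3.8]
width: 0.0004
```

Call:
{"method": "arm_command", "body": {"targets": [[255,-2,-0.5,0,0,0,0],[255,-4,-1,0,0,0,0],[255,-6,-2,0,0,0,0],[255,-8,-2.5,0,0,0,0],[255,-10,-3,0,0,0,0],[255,-12,-3.5,0,0,0,0],[255,-14,-4,0,0,0,0],[255,-16,-5,0,0,0,0],[255,-17.5,-5.5,0,0,0,0],[255,-19,-6,0,0,0,0]]}}

```text
time: 8.35
ee_pos: [0.4654, -0.0259, 0.1626]
eef_rot: [-0.517, 0.482, 0.517, 0.482]
ft_force: [-1.3, 3.2, 4.8]
width: 0.0004
```

```bash
python3 -c "
from g import *
from bench import camera
cv2.imwrite('pics/s4.png',cv2.resize(camera('scene')[120:300,290:470,::-1],None,fx=3,fy=3))
goto([.468,-.028,.167])"
```

```text
8.4 [ 0.4656 -0.026   0.1628] [-2.73  1.57  4.87] [-0.53  0.01  0.5   1.97 -0.    1.17  1.61] 0.0005978453580420987
shift mm [-4.2 -2.3 -2.2] rot [-0.001  0.    -0.   ]
```

View pics/s4.png

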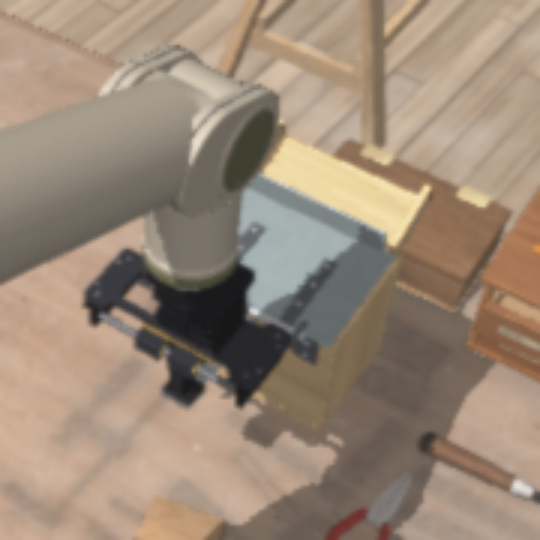

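The chute is empty and the lid is nearly shut. The pad still presses up with about 5 N.

Call:
{"method": "arm_command", "body": {"targets": [[255,-1,-0.4,0,0,0,0],[255,-2,-0.8,0,0,0,0],[255,-3,-1.2,0,0,0,0],[255,-4,-1.6,0,0,0,0],[255,-5,-2,0,0,0,0],[255,-6,-2,0,0,0,0],[255,-7,-2,0,0,0,0],[255,-8,-2,0,0,0,0],[255,-9,-2,0,0,0,0],[255,-10,-2,0,0,0,0]]}}

```text
time: 9.4
ee_pos: [0.4672, -0.0261, 0.1724]
eef_rot: [-0.517, 0.483, 0.517, 0.482]
ft_force: [1.1, 0.8, 0.8]
width: 0.0004
```

```bash
python3 -c "
from g import *
goto([.468,-.028,.167])"
```

```text
9.4 [ 0.4672 -0.0261  0.1724] [1.1  0.76 0.85] [-0.53  0.    0.5   1.95 -0.    1.19  1.6 ] 0.00042942780924920185
shift mm [ 5.4 -0.6 -1.9] rot [-0.001 -0.    -0.001]
```

Call:
{"method": "arm_command", "body": {"targets": [[255,-1,0,0,0,0,0],[255,-2,0,0,0,0,0],[255,-3,0,0,0,0,0],[255,-4,0,0,0,0,0],[255,-6,0,0,0,0,0],[255,-9,0,0,0,0,0],[255,-15,0,0,0,0,0],[255,-25,0,0,0,0,0],[255,-38,0,0,0,0,0],[255,-50,0,0,0,0,0]]}}

```text
time: 10.4
ee_pos: [0.4677, -0.0258, 0.2241]
eef_rot: [0.517, -0.482, -0.517, -0.483]
ft_force: [0.3, -0.1, -0.5]
width: 0.0004
```

```bash
python3 -c "
from g import *
goto([.40,.25,.25])"
```

```text
10.4 [ 0.4677 -0.0258  0.2241] [ 0.31 -0.12 -0.47] [-0.54 -0.04  0.49  1.88  0.02  1.3   1.58] 0.000424915012984783
shift mm [-25.9  48.5 279.8] rot [-0.001  0.     0.001]
```

Clear of the lever. I'll move aside to the left and check.

Call:
{"method": "arm_command", "body": {"targets": [[255,-3,3,10,0,0,0],[255,-6,8,32,0,0,0],[255,-10,12,60,0,0,0],[255,-14,18,90,0,0,0],[255,-18,24,120,0,0,0],[255,-22,30,150,0,0,0],[255,-25,36,178,0,0,0],[255,-25,42,202,0,0,0],[255,-25,46,216,0,0,0],[255,-25,48,222,0,0,0]]}}

```text
time: 11.4
ee_pos: [0.4032, 0.1942, 0.2476]
eef_rot: [-0.518, 0.482, 0.518, 0.482]
ft_force: [-0.1, -0.7, -0.8]
width: 0.0004
```

```bash
python3 -c "
from g import *
from bench import camera
t=camera('top')[:,:,::-1];s=camera('scene')[:,:,::-1]
cv2.imwrite('pics/t5.png',t);cv2.imwrite('pics/s5.png',cv2.resize(s[120:320,290:470],None,fx=3,fy=3))
cv2.imwrite('pics/s0c.png',cv2.resize(cv2.imread('pics/scene0.png')[120:320,290:470],None,fx=3,fy=3))
goto([.40,.25,.25])"
```

```text
11.5 [0.4038 0.193  0.2475] [-0.09  0.61  0.81] [-0.76 -0.09  0.2   1.87  0.02  1.35  1.08] 0.00034357523143764833
shift mm [-2.5 -0.3 57.1] rot [ 0.001 -0.    -0.   ]
```

View pics/t5.png

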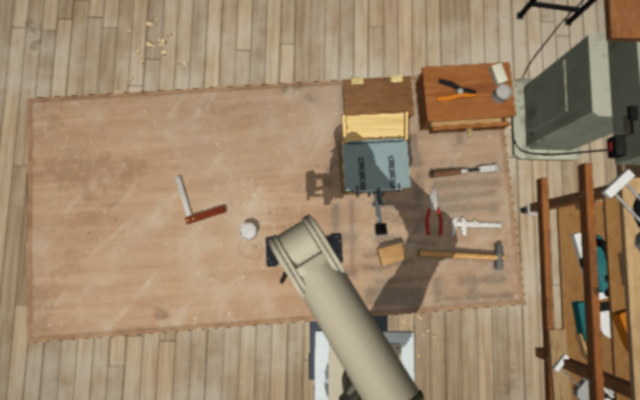

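View pics/s5.png

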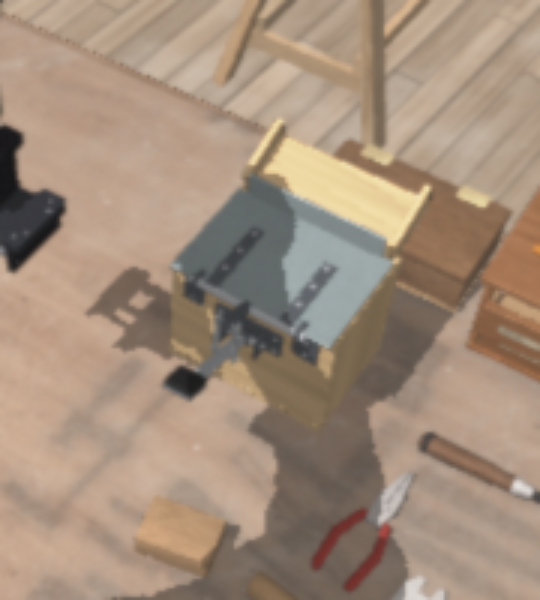

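View pics/s0c.png

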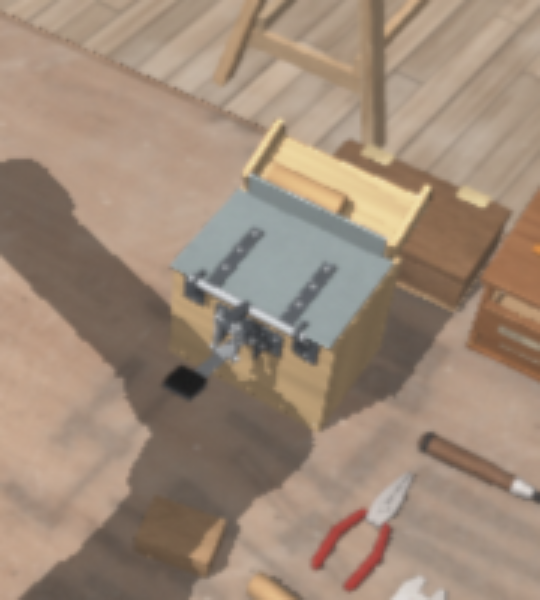

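The lid and pad are back at their starting pixels, the pad at (185,381) in both crops. The chute is empty, block_b and the pliers haven't moved, and the arm is clear, so I'm handing in.

```bash
python3 -c "
from bench import *
print(close_job())"
```

```text
the job is handed in; nothing more can be done
None
```

The offcut has gone into the bin, the lid is shut again, and the job was handed in at about 11.5 s.

**Press:** With the fingers shut, I pressed the lever pad along its arc until the lid was about 0.55 rad open. That angle is estimated from the fingertip height. I held it there for about 1.4 s, on top of the time since the offcut left the chute. The readings I took between moves showed at most about 8 N.

**Closing:** I let the lever up under the fingertips at 10–40 mm/s, well below the 0.12 m/s limit. It was still pressing on the fingers with about 5 N at 163 mm high. By 172 mm the force had dropped to about 1 N, so the lid closed while the fingers were still on the pad. I then lifted off and moved aside to the left.

**Last checks:**
- **Lid and lever:** both are back where they started in the scene view.
- **Offcut:** the chute is empty. I couldn't see the offcut inside the shut bin, so that it lies on the floor is inferred.
- **Bystanders:** the block, red pliers, tin and try square look unmoved. The arm hid part of the orange-handled tool (presumably the spring clamp) in the last top view, so I didn't check that one; the fingers never came near it.
- **Disagreement:** while pressing, the fingertips sat about 2 mm sideways of the commanded line, still well inside the pad.

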